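# Stand the slumped chopping board back against the bread bin

### The arm

A 6-joint arm with a two-finger parallel gripper is mounted at the origin on the work surface. World frame = base frame: x ahead of the robot, y to its left, z up, the work surface at z = 0. Lengths are in m, angles in rad, forces in N, time in s.
With the tool pointing down it reaches from about 0.25 to 0.775 m from the base axis. Payload 4 kg.
Tool frame: the origin (TCP) lies between the finger pads; the fingertips stand 11 mm ahead of it and the grasp point (between the pads) lies 8 mm behind it (robot.tip_extent is the z of the fingertips in the tool frame, in m); z points along the fingers, y is the line along which they close (so a half turn about z gives the same grasp; the last joint's range is limited). The gripper opens to 94 mm and grips with 3 to 60 N. Pads are 16 mm wide; open, the fingers measure 119 mm over their backs; the gripper's body (75 mm by 177 mm) begins 78 mm behind the grasp point.
Start: joints at [-1.432, 0.087, 1.371, -0, 1.684, -0.103], TCP at [0.132, -0.534, 0.217] pointing down, gripper open.
Joint ranges: [-3.1, 3.1], [-0.76, 2.03], [0.27, 2.55], [-1.08, 4.22], [0.17, 2.65], [-2.57, 2.57]. Speed limits (rad/s): [2.79, 2.79, 3.14, 3.14, 3.14, 3.14].

### API

Orientations are given as [roll, pitch, yaw] about the fixed x, y, z axes, in that order (R = Rz(yaw) Ry(pitch) Rx(roll)).
In Python, from bench import robot, imaging gives the robot as it stands.
- The arm moves only by the shell command python3 -m pendant 'ROWS'. ROWS is JSON, a list of rows, each a list of 7 numbers: the shift along the world's x, y, z in cm, then the turn, a rotation vector about the world's x, y, z in degrees, then the opening, from 0 (shut) to 1 (fully open). In form: [[dx, dy, dz, ax, ay, az, jaw], ...]. A call has 1 to 8 rows; each row shifts and turns the commanded pose from where the row before left it; what a row does not reach is not made up. A row lasts 1/10 s, in which the tool goes at most 50 mm and 8.59 degrees, less where a joint would pass 70% of its speed; a pose out of reach is approached as far as the arm can. A call is refused whole if a number of a shift passes 5 or a number of a turn 8.59, either way. A call with a gripper value outside its range is refused whole. The fingers move at their own pace and stop on an object; the grip force is fixed at half the most. Time passes only in rows, so rows that do not move let the fingers close. It gives the time, the measured TCP pose, the force, the opening and the grip force at its end, in the units of the state.
- robot.get_obs(): the state, without advancing time (a new reading comes with each control period).
- imaging.snapshot(name): name is "scene" or "top"; returns the picture (480x640x3 uint8, red, green, blue); there is no depth.
- imaging.camera_params(name): a dict with "camera_matrix" (3x3 intrinsics, pixels), "R" (3x3) and "t" (3): a world point X has camera coordinates R X + t. Camera axes: x right, y down, z forward; pixel columns grow to the right and rows downward; lengths in m; the calibration is good to about 2 mm. A picture is of the moment at which its call begins. camera_params takes no time and is no camera call.
- robot.close_job(): hands the job in; it is judged then, once.
The state is a dict: "time": time; "joint_positions": joint angles; "qvel": joint speeds; "joint_torque": joint torques, N m; "tool_pos": TCP position; "ee_rot": TCP orientation; "wrist_force": force on the tool from outside, world axes, zero at the start; "wrist_torque": the same for the moment, N m; "width": finger opening in m; "finger_force": force on a finger pad.
Only numpy, scipy, OpenCV 4.12 (cv2) and the standard library are available. Lean on these libraries where they do the work, as an engineer would, in place of code of your own. Each camera call takes 0.05 s, during which the arm holds its last target. There are 200 camera calls.

### The job

The chopping board has slumped forward and lies against the blue storage jar. Without gripping or lifting it, push its upper part gently with the fingertips so that it tips back on its lower edge, past upright, until it leans flat and steady against the end of the bread bin on its own, clear of the jar. Do not fling it or let it drop, leave the lower edge standing on the worktop about where it is, and do not disturb the jar, the wine glass, the spray bottle or the tissue box.

Things in the scene. Friction and masses are not known exactly. Their poses are not given: they have to be found in the camera images.
- bread_bin: White and steel roll-top bread bin, fixed, wooden strip on top: 280 mm deep (x), 400 mm long (y), 200 mm high. Origin: centre of its underside; z up. The rolling front faces its -x. Its flat end facing +y, 200 mm from the origin, is where the board belongs; that end is 200 mm high from x = -40 to +140 mm and falls away in a quarter circle of 100 mm radius towards the front.
- board: Loose wooden chopping board, 300 mm long (x), 16 mm thick (y), 220 mm high (z), about 0.65 kg, black rubber strip along its lower edge, hand slot 23 x 80 mm near its +x end at half height. Origin: middle of the lower edge; z runs up the board, x along it. At the start it stands on this edge about 48 mm out from the bin's end, parallel to it, fallen 35 degrees from upright away from the bin.
- board_top (a point): Middle of the board's upper edge, 220 mm from the board's origin. At the start it overhangs on the side away from the bin, 180 mm up, and the board's +y face rests on the jar's rim. A push of 2 to 4 N here towards the bin (bin's -y) tips the board about its lower edge, less as it rises; past upright it falls by itself, and rests about 11 degrees past upright on the top of the bin's end.
- jar: Loose blue ceramic storage jar with flat wooden lid, full, about 1.1 kg: 90 mm diameter, 140 mm high. Origin: centre of its underside; z up. It stands under the slumped board, anywhere within 110 mm of the board's middle along the board, and reaches 70 mm further from the bin than the board's upper edge.
- wine_glass: Loose wine glass, foot 68 mm diameter, bowl 72 mm at its widest, 185 mm high. Origin: centre of its underside; z up.
- spray: Loose amber cleaner spray bottle with an orange trigger head, 68 mm diameter, 201 mm high, the head reaching 60 mm towards its -x. Origin: centre of its underside; z up.
- tissue_box: Loose cardboard tissue box, 115 mm (its x) by 225 mm (its y), 80 mm high, 0.3 kg. Origin: centre of its underside; z up.
Not all that is in view belongs to the job. Several things have the shape of the wine_glass; the one meant has the colours described above.

How it is judged:
At the end, for the whole second after the job is handed in: The board is at rest on its lower edge, leaning by itself on the end of the bread bin: 4 to 26 degrees past upright, parallel to that end within 10 degrees, touching the bin and not the jar; jar within 30 mm, glass, spray and tissue box within 20 mm of their starts, all upright (y of board_top in the frame of bread_bin between 0.15 and 0.235 m and height (world z) of board_top above 0.195 m and height (world z) of board below 0.015 m and angle between board's own z axis and vertical between 0.07 and 0.45 rad and angle between the x axis of board and the x axis of bread_bin, either way round below 0.17 rad and contact force between board and bread_bin above 0.1 N and contact force between board and jar below 0.05 N and linear speed of board below 0.02 m/s and angular speed of board below 0.1 rad/s and distance of jar from where it was at the start of the episode below 0.03 m and angle between each of jar, wine_glass, spray's own z axis and vertical below 0.1 rad and distance of each of wine_glass, spray, tissue_box from where it was at the start of the episode below 0.02 m).
It fails at once if the board is lifted or carried: its lower edge leaves the worktop by about 15 mm or moves more than 50 mm (height (world z) of board above 0.02 m or distance of board from where it was at the start of the episode above 0.05 m).
It fails at once if the board is gripped or pushed hard: the fingers press on it with more than 20 N (contact force between the fingers and board above 20 N).
It fails at once if the board is flung or let fall (turns faster than 3 rad/s) (angular speed of board above 3 rad/s).
It fails at once if the jar is lifted, tipped or pushed more than 40 mm (distance of jar from where it was at the start of the episode above 0.04 m or angle between jar's own z axis and vertical above 0.3 rad).
It fails at once if the wine glass, spray bottle or tissue box is disturbed (distance of any of wine_glass, spray, tissue_box from where it was at the start of the episode above 0.03 m or angle between any of wine_glass, spray's own z axis and vertical above 0.25 rad).
It also fails if it takes over 48 s, if anything falls off the work surface, if the arm or the gripper's body presses on something with over 40 N, if the wrist force passes 120 N, or if a joint passes its speed limit or range.

## Working session

There is one attempt and no reset: what is moved stays moved. The work goes in short steps, Python scripts to look and compute and a shell command to move; the robot and the scene stay as the last step left them, time stands still between calls to the robot, and variables do not carry over. Pictures are saved under pics/ and viewed, at most 10 in all, crops included, and the job is handed in when it is done.

```bash
mkdir -p pics; python3 - <<'E'
from bench import robot, imaging
import cv2
for n in("scene","top"):
    cv2.imwrite(f"pics/{n}0.png",imaging.snapshot(n)[:,:,::-1])
    p=imaging.camera_params(n);print(n,p["camera_matrix"],p["R"],p["t"])
o=robot.get_obs();print(o["time"],o["tool_pos"],o["ee_rot"],o["wrist_force"])
E
```

```text
scene [[435.51261858   0.         318.44485211]
 [  0.         435.51261858 236.82020334]
 [  0.           0.           1.        ]] [[-9.99540173e-01  3.03067884e-02  9.69938824e-04]
 [ 2.85787014e-02  9.52272847e-01 -3.03907359e-01]
 [-1.01341024e-02 -3.03739895e-01 -9.52701095e-01]] [0.60712828 0.0129516  1.31846722]
top [[507.92392161   0.         328.94192663]
 [  0.         507.92392161 241.91672288]
 [  0.           0.           1.        ]] [[-2.72085168e-02 -9.99629718e-01 -3.50188920e-04]
 [-9.88342493e-01  2.69537868e-02 -1.49841950e-01]
 [ 1.49795905e-01 -3.73087061e-03 -9.88709901e-01]] [0.03282748 0.61473741 1.1378234 ]
0.1 [ 0.13162269 -0.53352811  0.21542779] [-3.13959952e+00 -2.13363453e-04  2.41801895e-01] [-1.00550155  0.11118862 -0.47818813]
```

View pics/scene0.png

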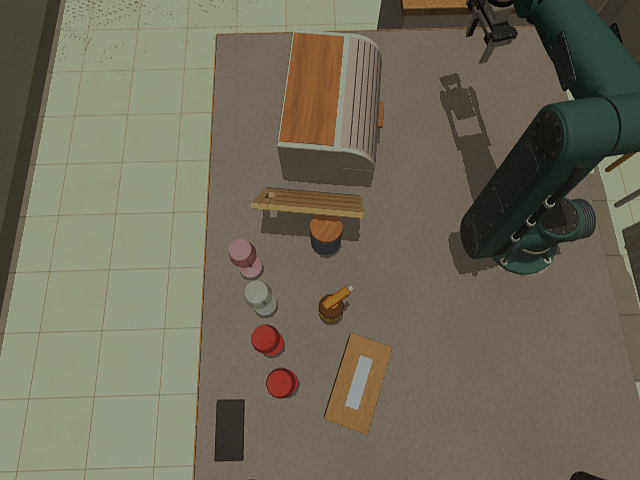

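View pics/top0.png

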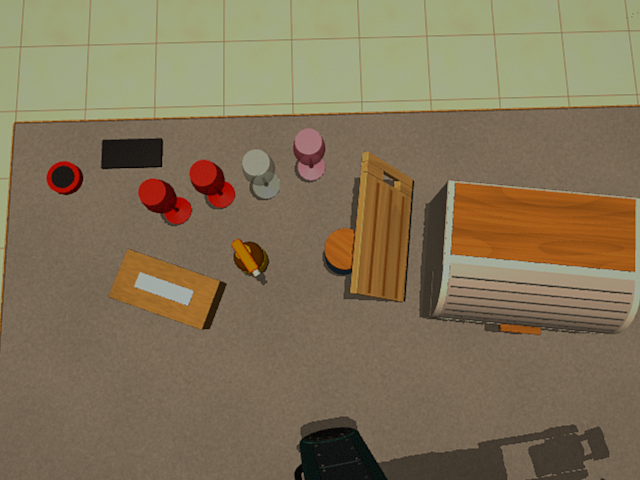

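The pictures show one board: scene (250–363, 188–217), top (352–413, 153–300). The bin is beside it, at scene (330, 105). The jar sits under its lower-x part, scene (326, 233). Wine glass candidates are pink, scene (242, 255); clear (260, 297); red (266, 340) and red (282, 383). All of these only have to be avoided.

```bash
python3 - <<'E'
import cv2,numpy as np
a=cv2.imread("pics/scene0.png")[140:290,225:395];b=cv2.imread("pics/top0.png")[120:330,290:460]
a=cv2.resize(a,None,fx=2.35,fy=2.35,interpolation=cv2.INTER_CUBIC);a=cv2.resize(cv2.imread("pics/scene0.png")[140:290,225:385],(400*1,375),interpolation=cv2.INTER_CUBIC)
b=cv2.resize(cv2.imread("pics/top0.png")[120:330,300:460],(400,525),interpolation=cv2.INTER_CUBIC)
c=np.zeros((525,800,3),np.uint8);c[:375,:400]=a;c[:,400:]=b;cv2.imwrite("pics/crop.png",c)
E
```

```text
(no output)
```

View pics/crop.png

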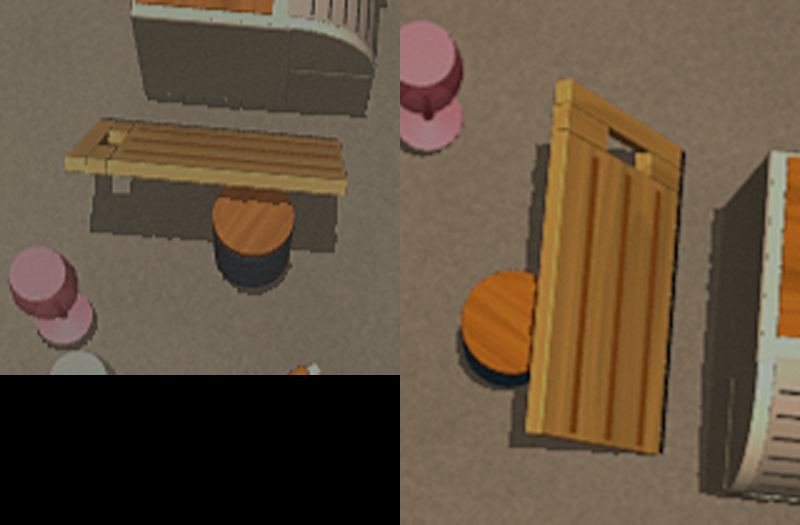

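```bash
cat > tri.py <<'E'
import numpy as np,cv2
from bench import imaging
P=[]
for n in("scene","top"):
    p=imaging.camera_params(n);P.append(np.array(p["camera_matrix"])@np.c_[p["R"],np.array(p["t"])])
def tri(a,b):
    X=cv2.triangulatePoints(P[0],P[1],np.float64(a),np.float64(b)).ravel();X=X[:3]/X[3]
    e=[np.round((q@np.r_[X,1])[:2]/(q@np.r_[X,1])[2]-u,1) for q,u in zip(P,(a,b))]
    return X,e
E
python3 - <<'E'
from tri import *
L={"up+y,+x":((66,168),(557,88)),"up+y,-x":((346,193),(527,432)),"up-y,+x":((68,157),(574,82)),"up-y,-x":((345,181),(545,433)),
"low-x":((340,140),(659,453)),"low+x":((103,119),(682,150)),"jar":((254,222),(512,322)),"bin+x":((133,12),(772,152)),"pinkrim":((43,283),(423,57))}
for k,(a,b) in L.items():
    X,e=tri((a[0]/2.5+225,a[1]/2.5+140),((b[0]-400)/2.5+300,b[1]/2.5+120));print(k,X.round(3),e)
for k,a,b in(("clear rim",(257,289),(257,160)),("spray top",(338,298),(247,258)),("bin -x top",(374,150),(447,296))): print(k,tri(a,b)[0].round(3),tri(a,b)[1])
E
```

```text
up+y,+x [ 0.782 -0.061  0.178] [array([1. , 0.6]), array([ 0.5, -0.9])]
up+y,-x [ 0.489 -0.025  0.182] [array([-0.2, -0.1]), array([-0.1,  0.2])]
up-y,+x [ 0.782 -0.074  0.183] [array([-0.3, -0.2]), array([-0.1,  0.3])]
up-y,-x [ 0.488 -0.04   0.178] [array([-0., -0.]), array([-0.,  0.])]
low-x [ 0.473 -0.154  0.02 ] [array([-0.5, -0.3]), array([-0.2,  0.5])]
low+x [ 0.765 -0.191  0.02 ] [array([-0.4, -0.3]), array([-0.2,  0.4])]
jar [ 0.586 -0.017  0.121] [array([-0.7, -0.4]), array([-0.4,  0.7])]
bin+x [ 0.711 -0.232  0.207] [array([-0.2, -0.1]), array([-0.1,  0.2])]
pinkrim [0.813 0.055 0.16 ] [array([-1.6, -1. ]), array([-0.8,  1.5])]
clear rim [0.765 0.162 0.204] [array([-0.9, -0.5]), array([-0.4,  0.8])]
spray top [0.566 0.186 0.18 ] [array([-0.4, -0.2]), array([-0.2,  0.4])]
bin -x top [ 0.467 -0.202  0.235] [array([-4.6, -2.9]), array([-2.8,  4.6])]
```

```bash
python3 -m pendant '[[0,0,5,0,0,0,1],[0,0,5,0,0,0,1],[3.2,3.35,0,0,0,4.3,1],[3.2,3.35,0,0,0,4.3,1],[3.2,3.35,0,0,0,4.3,1],[3.2,3.35,0,0,0,4.3,1],[3.2,3.35,0,0,0,4.3,1],[3.2,3.35,0,0,0,4.3,1]]'
python3 -m pendant '[[3.2,3.35,0,0,0,4.3,1],[3.2,3.35,0,0,0,4.3,1],[3.2,3.35,0,0,0,4.3,1],[3.2,3.35,0,0,0,4.3,1],[3.2,3.35,0,0,0,4.3,1],[3.2,3.35,0,0,0,4.3,1],[3.2,3.35,0,0,0,4.3,1],[0,0,0,0,0,0,1]]'
```

```text
time: 0.9
tool_pos: [0.3245, -0.3313, 0.3161]
ee_rot: [-3.141, -0.0, 0.695]
wrist_force: [1.1, -0.3, 0.3]
width: 0.0938
finger_force: 0.0
time: 1.7
tool_pos: [0.55, -0.0943, 0.3143]
ee_rot: [-3.139, -0.002, 1.225]
wrist_force: [-0.1, -0.6, 0.5]
width: 0.0938
finger_force: 0.0
```

```bash
python3 -m pendant '[[3,3.3,0,0,0,4.2,1],[3,3.3,0,0,0,4.2,1],[3.1,3.5,0,0,0,4.0,1],[0,0,0,0,0,0,1],[0,0,-3,0,0,0,1],[0,0,-3,0,0,0,1],[0,0,0,0,0,0,1]]'
python3 - <<'E'
from bench import imaging
import cv2,numpy as np
a=cv2.resize(imaging.snapshot("scene")[140:290,225:385,::-1],(400,375));b=cv2.resize(imaging.snapshot("top")[120:330,300:460,::-1],(400,525))
c=np.zeros((525,800,3),np.uint8);c[:375,:400]=a;c[:,400:]=b;cv2.imwrite("pics/c2.png",c)
E
```

```text
time: 2.4
tool_pos: [0.6357, 0.0015, 0.2504]
ee_rot: [-3.13, 0.001, 1.432]
wrist_force: [-0.6, -1.5, -0.8]
width: 0.0939
finger_force: 0.0
```

View pics/c2.png

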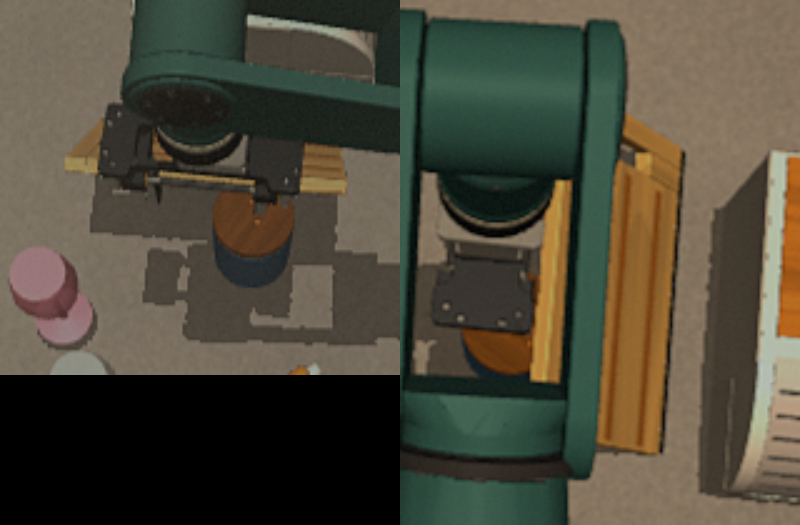

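The gripper is over the outer side of the board's upper edge, with fingertips at crop (155, 190) and (265, 205). It straddles the board's middle and is clear of the pink glass at (43, 283). Next I descend and approach.

```bash
python3 -m pendant '[[0,0,-3,0,0,0,1],[0,0,-3,0,0,0,1],[0,0,-1.4,0,0,0,1],[0,0,0,0,0,0,1],[0,0,0,0,0,0,1]]'
python3 -m pendant '[[-0.13,-1,0,0,0,0.3,1],[-0.13,-1,0,0,0,0.3,1],[-0.06,-0.5,0,0,0,0,1],[0,0,0,0,0,0,1],[0,0,0,0,0,0,1]]'
```

```text
time: 3.0
tool_pos: [0.6395, 0.0021, 0.1846]
ee_rot: [3.139, -0.0, 1.433]
wrist_force: [0.2, 0.0, 0.3]
width: 0.0941
finger_force: 0.0
time: 3.5
tool_pos: [0.6355, -0.0228, 0.1827]
ee_rot: [3.141, -0.0, 1.444]
wrist_force: [0.1, 0.1, 0.2]
width: 0.0939
finger_force: 0.0
```

```bash
python3 -m pendant '[[0,0,-0.5,0,0,0,1],[0,0,-0.5,0,0,0,1],[0,0,0,0,0,0,1]]'
python3 -m pendant '[[-0.04,-0.3,0,0,0,0,1],[-0.04,-0.3,0,0,0,0,1],[-0.04,-0.3,0,0,0,0,1],[-0.04,-0.3,0,0,0,0,1],[0,0,0,0,0,0,1]]'
python3 -m pendant '[[-0.06,-0.5,0,0,0,0,1],[-0.06,-0.5,0,0,0,0,1],[0,0,0,0,0,0,1]]'
```

```text
time: 3.8
tool_pos: [0.6348, -0.0222, 0.1708]
ee_rot: [-3.139, -0.0, 1.445]
wrist_force: [-0.6, -0.3, -0.6]
width: 0.0944
finger_force: 0.0
time: 4.3
tool_pos: [0.6344, -0.0343, 0.1735]
ee_rot: [3.14, -0.001, 1.445]
wrist_force: [-1.0, 3.5, 1.4]
width: 0.0941
finger_force: 1.6
time: 4.6
tool_pos: [0.6326, -0.0456, 0.1724]
ee_rot: [3.142, 0.001, 1.443]
wrist_force: [0.5, 2.4, 0.8]
width: 0.0941
finger_force: 1.1
```

```bash
python3 -m pendant '[[-0.06,-0.5,0,0,0,0,1],[-0.06,-0.5,0,0,0,0,1],[-0.06,-0.5,0,0,0,0,1],[-0.06,-0.5,0,0,0,0,1],[-0.06,-0.5,0,0,0,0,1],[-0.06,-0.5,0,0,0,0,1],[0,0,0,0,0,0,1]]'
python3 -m pendant '[[-0.06,-0.5,0,0,0,0,1],[-0.06,-0.5,0,0,0,0,1],[-0.06,-0.5,0,0,0,0,1],[-0.06,-0.5,0,0,0,0,1],[-0.06,-0.5,0,0,0,0,1],[-0.06,-0.5,0,0,0,0,1],[0,0,0,0,0,0,1]]'
python3 - <<'E'
from bench import imaging
import cv2,numpy as np
a=cv2.resize(imaging.snapshot("scene")[140:290,225:385,::-1],(400,375));b=cv2.resize(imaging.snapshot("top")[120:330,300:460,::-1],(400,525))
c=np.zeros((525,800,3),np.uint8);c[:375,:400]=a;c[:,400:]=b;cv2.imwrite("pics/c3.png",c)
E
```

```text
time: 5.3
tool_pos: [0.6288, -0.0757, 0.1722]
ee_rot: [-3.141, 0.001, 1.443]
wrist_force: [0.0, 1.2, 0.2]
width: 0.094
finger_force: 0.4
time: 6.0
tool_pos: [0.6253, -0.1055, 0.1723]
ee_rot: [-3.141, 0.001, 1.443]
wrist_force: [0.5, 1.2, -0.1]
width: 0.0937
finger_force: 0.2
```

View pics/c3.png

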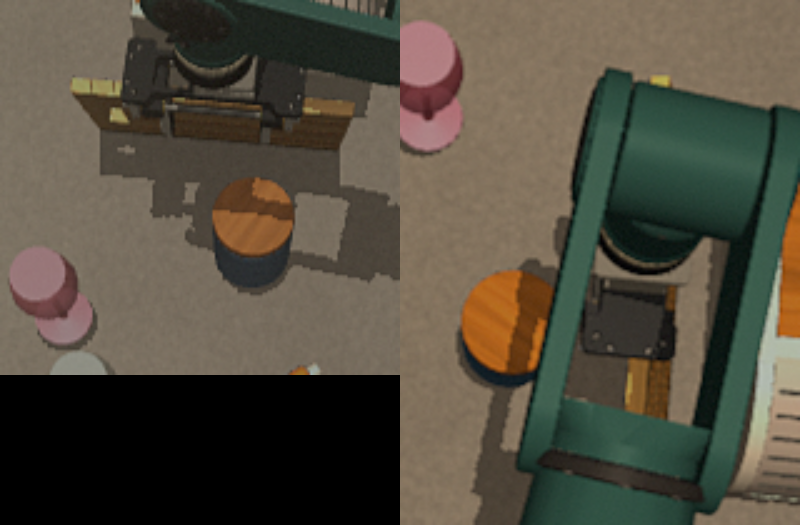

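The board is rising squarely and has come clear of the jar, which hasn't moved. Its upper edge now runs from crop (75, 85) to (352, 108). I'll keep going slowly.

```bash
python3 -m pendant '[[-0.06,-0.5,0,0,0,0,1],[-0.06,-0.5,0,0,0,0,1],[-0.06,-0.5,0,0,0,0,1],[-0.04,-0.3,0,0,0,0,1],[-0.04,-0.3,0,0,0,0,1],[-0.04,-0.3,0,0,0,0,1],[-0.04,-0.3,0,0,0,0,1],[0,0,0,0,0,0,1]]'
python3 -m pendant '[[-0.03,-0.25,0,0,0,0,1],[-0.03,-0.25,0,0,0,0,1],[-0.03,-0.25,0,0,0,0,1],[-0.03,-0.25,0,0,0,0,1],[-0.03,-0.25,0,0,0,0,1],[-0.03,-0.25,0,0,0,0,1],[-0.03,-0.25,0,0,0,0,1],[0,0,0,0,0,0,1]]'
```

```text
time: 6.9
tool_pos: [0.622, -0.132, 0.1724]
ee_rot: [-3.142, 0.0, 1.444]
wrist_force: [0.1, -0.4, -0.5]
width: 0.0938
finger_force: 0.0
time: 7.7
tool_pos: [0.6199, -0.1494, 0.1725]
ee_rot: [3.142, 0.0, 1.444]
wrist_force: [-0.7, 0.2, 0.2]
width: 0.0941
finger_force: 0.0
```

```bash
python3 -m pendant '[[0.13,1,0,0,0,0,1],[0.25,2,0,0,0,0,1],[0.25,2,1,0,0,0,1],[0,0,5,0,0,0,1],[0,0,5,0,0,0,1],[0,0,5,0,0,0,1],[-5,0,0,0,0,0,1],[-5,0,0,0,0,0,1]]'
python3 -m pendant '[[-5,0,0,0,0,0,1],[-5,0,0,0,0,0,1],[-5,0,0,0,0,0,1],[0,0,0,0,0,0,1],[0,0,0,0,0,0,1]]'
python3 - <<'E'
from bench import imaging
import cv2,numpy as np
a=cv2.resize(imaging.snapshot("scene")[140:290,225:385,::-1],(400,375));b=cv2.resize(imaging.snapshot("top")[120:330,300:460,::-1],(400,525))
c=np.zeros((525,800,3),np.uint8);c[:375,:400]=a;c[:,400:]=b;cv2.imwrite("pics/c4.png",c)
E
```

```text
time: 8.5
tool_pos: [0.5281, -0.0988, 0.3346]
ee_rot: [3.137, 0.001, 1.446]
wrist_force: [0.1, -0.2, -0.3]
width: 0.094
finger_force: 0.0
time: 9.0
tool_pos: [0.376, -0.0985, 0.3334]
ee_rot: [3.138, 0.0, 1.444]
wrist_force: [1.4, -0.8, 0.1]
width: 0.0942
finger_force: 0.0
```

View pics/c4.png

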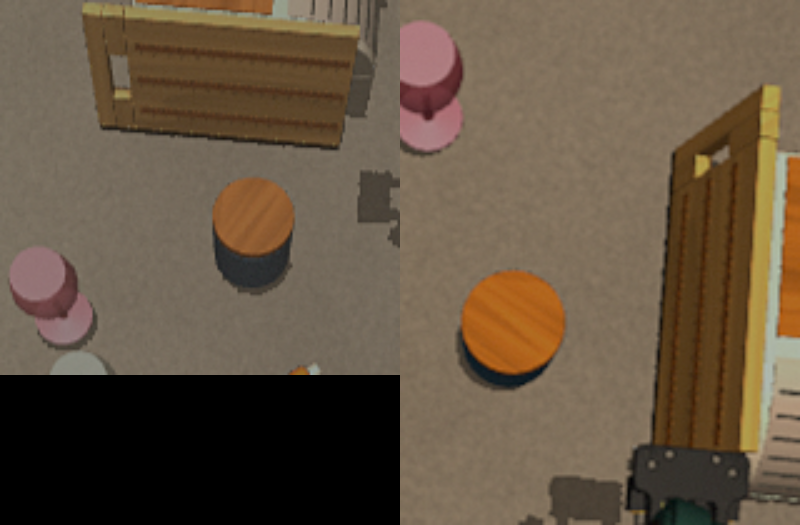

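The board leans on the bin's end. Its upper edge runs from crop (85, 8) to (357, 30), its lower edge stands where it was, and the jar hasn't moved. I'll check the angle quickly, then hand in.

```bash
python3 - <<'E'
from tri import *
for a,b in(((86,13),(763,92)),((356,38),(741,448)),((101,127),(675,155)),((339,146),(655,450))):
    X,e=tri((a[0]/2.5+225,a[1]/2.5+140),((b[0]-400)/2.5+300,b[1]/2.5+120));print(X.round(3),e)
E
python3 -c "
from bench import robot
print(robot.close_job())"
```

```text
[ 0.759 -0.226  0.217] [array([0.2, 0.1]), array([ 0.1, -0.2])]
[ 0.47  -0.192  0.209] [array([-0.2, -0.1]), array([-0.1,  0.2])]
[ 0.768 -0.189 -0.002] [array([0.3, 0.2]), array([ 0.1, -0.3])]
[ 0.475 -0.152  0.01 ] [array([-1. , -0.5]), array([-0.5,  1. ])]
the job is handed in; nothing more can be done
None
```

The board now leans by itself on the bread bin's end, about 11° past upright with its lower edge where it was and clear of the undisturbed jar; the job is handed in at about 9 s, but no verdict was returned.

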